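# Raise the counterweighted router guard

## Task

Push the router table's guard arm up by the bare round bar at its free end, with the fingertips or the outside of the fingers under the bar, until it tips past its balance point and stays raised against its stop by itself. Push steadily without flinging, squeezing or forcing it, do not disturb the glue bottle, tape measure, push block or bit case, and finish with the hand clear.

Things in the scene. Friction and masses are not known exactly. Their poses are not given: they have to be found in the camera images.
- router_plate: Fixed black router plate on the bench, 240 (x) x 300 (y) x 12 mm. Origin on the bench surface under the router bit, z up; plate spans y -110 to +190 mm; its -y points roughly at the robot (yaw -1.7 to -1.05). Plywood fence along x +85 mm, top 62 mm up. Two bracket cheeks at y +150 mm, top 137 mm up, carry the guard arm, which when lowered reaches along -y over the bit and past the plate's edge.
- guard_hinge (a point): Centre of the guard arm's hinge, 115 mm above the bench, at x 0, y +150 mm of the plate; axes parallel to the plate's. Hinge axis horizontal, along the plate's x. From it the lowered arm runs along -y: a 24 wide x 18 mm deep aluminium beam to 210 mm out, with a clear hood beneath it (90 mm wide, 100 to 200 mm out, hanging to 58 mm below hinge level), then the bare push bar.
- guard_arm (a joint): Hinge angle, rad: 0 = lowered, level, on its lower stop; grows as the free end rises; 1.25 = upper stop. Below the balance point, somewhere between 0.5 and 0.9 rad (differs each start), the arm falls back; above it, it swings on by itself to the upper stop and stays. The hinge is damped (0.25 N m s/rad); a slow upward push of 1 to 3 N at the bar lifts it.
- push_bar: Bare round steel bar, the arm's free end: 18 mm diameter, in line with the arm, bare from 210 to 339 mm from the hinge. Origin on its centre line 270 mm from the hinge; y along the bar towards the hinge, x along the hinge axis. With the arm lowered its underside is 106 mm above the bench, nothing beneath it but the plate's edge (12 mm high) near its inner end.
- counterweight: Dark steel cylinder, 60 mm diameter, 42 mm long along the hinge axis, on a rod behind the hinge. Origin at its centre, 50 mm beyond the hinge and 50 mm above it when the arm is lowered; turns with the arm.
- glue_bottle: Loose white glue bottle, upright, 56 mm diameter, 150 mm tall; origin at the centre of its underside. Leave alone.
- tape_measure: Loose black tape measure standing on edge, 70 x 36 x 62 mm tall; origin at the centre of its underside. Leave alone.
- push_block: Loose wooden push block lying on the bench, 50 (x) x 130 (y) x 40 mm tall; origin at the centre of its underside. Leave alone.
- bit_case: Loose grey bit case, 100 (x) x 60 (y) x 30 mm tall; origin at the centre of its underside. Leave alone.

How it is judged:
By the outcome, as a careful person would: the job done as asked, in the order asked, and still so for the second after the job is handed in, with the robot touching nothing.
It also fails if it takes over 48 s, if anything falls off the work surface, if the arm or the gripper's body presses on something with over 40 N, if the wrist force passes 120 N, or if a joint passes its speed limit or range.

## Robot

A 7-joint arm with a two-finger parallel gripper is mounted at the origin on the work surface. World frame = base frame: x ahead of the robot, y to its left, z up, the work surface at z = 0. Lengths are in mm, angles in rad, forces in N, time in s.
With the tool pointing down it reaches from about 350 to 900 mm from the base axis. Payload 8.1 kg.
Tool frame: the origin (TCP) lies at the very end of the fingers, on their centre line; the grasp point (between the pads) lies 19 mm behind it; z points along the fingers, y is the line along which they close (so a half turn about z gives the same grasp; the last joint's range is limited). The gripper opens to 85 mm and grips with 20 to 120 N. Pads are 22 mm wide; open, the fingers measure 114 mm over their backs; the gripper's body (76 mm by 85 mm) begins 54 mm behind the grasp point. The pads swing forward as they close: fully open they stand 13 mm farther back than shut.
Start: joints at [-1.226, 0.434, 0.025, 1.573, -0.012, 1.134, -0.075], TCP at [270.642, 563.377, 231.323] pointing down, gripper open.
Joint ranges: [-2.62, 2.62], [-0.44, 2.09], [-1.27, 1.32], [0.08, 2.57], [-1.32, 4.46], [0.12, 2], [-2.74, 2.74]. Speed limits (rad/s): [2.22, 2.22, 3.01, 3.01, 3.14, 3.14, 3.14].

## Interface

Orientations are given as a unit quaternion [x, y, z, w].
In Python, from plant import ctrl gives the robot as it stands.
- The arm moves only by the shell command python3 -m handwheel 'ROWS' [FORCE]. ROWS is JSON, a list that holds one entry, the list of rows, each a list of 5 numbers: the shift along the tool's x, y, z scaled (see below), then the turn about the tool's z scaled (see below), then the closure, from -1 (fully open) to 1 (shut), so that 0 is half open. In form: [[[dx, dy, dz, twist, hand], ...]]. A call has 1 to 20 rows; each row is the pose to reach, as a shift and turn from the pose commanded when the call began, along the tool's axes at that moment; what a row does not reach only later rows make up. The controller multiplies each number of a shift by 0.75 m and each number of a turn by pi/2 rad. A row lasts 1/10 s, in which the tool goes at most 50 mm and 8.59 degrees, less where a joint would pass 70% of its speed; a pose out of reach is approached as far as the arm can. A call with a number of a shift or a turn outside -1 to 1 is refused whole. A call with a gripper value outside its range is refused whole. The fingers move at their own pace and stop on an object; FORCE is the grip in N (left out, the last holds). Time passes only in rows, so rows that repeat a pose let the fingers close. It gives the time, the measured TCP pose, the force, the opening and the grip force at its end, in the units of the state.
- ctrl.get_state(): the state, without advancing time (a new reading comes with each control period).
- ctrl.capture(name): name is "side" or "top"; returns the picture (384x512x3 uint8, red, green, blue); there is no depth.
- ctrl.calibration(name): a dict with "camera_matrix" (3x3 intrinsics, pixels), "pose" (4x4, takes a point from camera to world coordinates). Camera axes: x right, y up, looking along -z (the intrinsics and any distortion apply to the point x, -y, -z); pixel columns grow to the right and rows downward; lengths in mm; the calibration is good to about 2 mm. A picture is of the moment at which its call begins. calibration takes no time and is no camera call.
- ctrl.sign_off(): hands the job in; it is judged then, once.
Trained networks look in the newest picture that a camera, given by its name, has taken for a name from the list of things; names that differ only in an ending like _2 or _b are one class to them, and where a whole thing is asked for, a point or a joint stands for the part that bears it (a point fixed in the world has none). Each returns a list of dicts, best first, with "confidence" (0 to 1); they miss things now and then, are a little off and sometimes report something else, mostly with a low value. They report only what shows in the picture. A call takes as long as a camera call.
- ctrl.silhouettes(camera, target): "mask" (384x512 bool, what is visible of it) and "pixel" ([column, row] in pixels, amid what is visible of it).
- ctrl.mark_of(camera, target): "pixel" ([column, row] in pixels: a listed point, or the origin of a listed thing).
The state is a dict: "time_s": time; "q": joint angles; "dq": joint speeds; "joint_efforts": joint torques, N m; "ee_pos": TCP position; "ee_rot": TCP orientation; "force": force on the tool from outside, world axes, zero at the start; "moment": the same for the moment, N m; "gripper_width": opening from 0.0 (shut) to 1.0 (fully open); "finger_force": force on a finger pad.
Only numpy, scipy, OpenCV 4.12 (cv2) and the standard library are available. Lean on these libraries where they do the work, as an engineer would, in place of code of your own. Each camera call takes 0.05 s, during which the arm holds its last target. There are 200 camera calls.

## Working session

There is one attempt and no reset: what is moved stays moved. The work goes in short steps, Python scripts to look and compute and a shell command to move; the robot and the scene stay as the last step left them, time stands still between calls to the robot, and variables do not carry over. Pictures are saved under pics/ and viewed, at most 10 in all, crops included, and the job is handed in when it is done.

```bash
mkdir -p pics
cat > h.py <<'E'
import numpy as np, cv2
from plant import ctrl
from scipy.spatial.transform import Rotation as R
def proj(cam,P):
    c=ctrl.calibration(cam);K=np.array(c["camera_matrix"]);T=np.array(c["pose"])
    p=(np.atleast_2d(P)-T[:3,3])@T[:3,:3]; p=p*[1,-1,-1]
    u=p@K.T; return u[:,:2]/u[:,2:]
def ray(cam,px):
    c=ctrl.calibration(cam);K=np.array(c["camera_matrix"]);T=np.array(c["pose"])
    d=np.linalg.inv(K)@[px[0],px[1],1]; d=T[:3,:3]@(d*[1,-1,-1]); return T[:3,3],d/np.linalg.norm(d)
def atz(cam,px,z):
    o,d=ray(cam,px); return o+d*(z-o[2])/d[2]
def tri(a,b):
    (o1,d1),(o2,d2)=a,b
    s=np.linalg.lstsq(np.c_[d1,-d2],o2-o1,rcond=None)[0]
    p,q=o1+s[0]*d1,o2+s[1]*d2; return (p+q)/2,np.linalg.norm(p-q)
E
python3 - <<'E'
from h import *
np.set_printoptions(precision=1,suppress=True)
ims=[]
for c in("side","top"):
    im=ctrl.capture(c); cv2.imwrite(f"pics/{c}0.png",im[...,::-1])
    print(c,ctrl.calibration(c).keys(),np.array(ctrl.calibration(c)["pose"])[:3,3])
for n in("guard_hinge","push_bar","router_plate","counterweight","glue_bottle","tape_measure","push_block","bit_case"):
    m={}
    for c in("side","top"):
        r=ctrl.mark_of(c,n)
        if r: m[c]=r[0]["pixel"]; print(n,c,np.array(m[c]),round(r[0]["confidence"],2))
    if len(m)==2: print("   ",*tri(ray("side",m["side"]),ray("top",m["top"])))
s=ctrl.get_state(); print(s["time_s"],s["ee_pos"],s["ee_rot"],s["gripper_width"])
print(R.from_quat(s["ee_rot"]).as_matrix())
E
```

```text
side dict_keys(['camera_matrix', 'pose']) [ 547.1  956.4 1032. ]
top dict_keys(['camera_matrix', 'pose']) [ 477.7  100.3 1024.2]
guard_hinge side [221.1 192.2] 0.6
guard_hinge top [284.  164.5] 0.83
    [732.3  63.9 105.9] 5.856370760244735
push_bar side [318.4 187.2] 0.76
push_bar top [295.4 273.4] 0.75
    [459.8  35.8 111.4] 1.026630385183091
router_plate side [276.5 218.1] 0.68
router_plate top [282.7 225.9] 0.94
    [580.   63.7   6.5] 12.057918824493177
counterweight side [198.1 178.2] 0.65
counterweight top [277.  137.2] 0.69
    [783.9  83.6 175.4] 1.2871971665347413
glue_bottle side [248.2 172.6] 0.58
glue_bottle top [350.8 196.7] 0.64
    [ 672.9 -129.4   -0.2] 2.0313186019181244
tape_measure top [345.2 266.8] 0.63
push_block side [279.8 274.3] 0.72
push_block top [215.4 233.5] 0.96
    [560.  252.4  -3. ] 6.561675422131204
bit_case side [214.3 278.1] 0.78
bit_case top [212.  178.3] 0.62
    [728.  269.4 -12.9] 4.752080055898834
0.9 [270.6 563.4 231.3] [0.2 1.  0.  0. ] 0.9969378190861786
[[-0.9  0.4  0. ]
 [ 0.4  0.9  0. ]
 [-0.   0.  -1. ]]
```

Run:
```python
from h import *
s=cv2.imread("pics/side0.png");t=cv2.imread("pics/top0.png")
cv2.imwrite("pics/c0.png",np.hstack([s[90:384,100:500],t[90:384,100:500]]))
s=ctrl.get_state();print(R.from_quat(s["ee_rot"]).as_matrix().round(4),s["ee_rot"])
for P in([732,64,115],[460,36,115]):print(proj("side",P),proj("top",P))
# bar silhouette
for c in("side","top"):
    r=ctrl.silhouettes(c,"push_bar")
    if r:
        m=r[0]["mask"];v,u=np.nonzero(m);print(c,r[0]["confidence"],m.sum(),u.min(),u.max(),v.min(),v.max())
        mu=np.c_[u,v].astype(np.float32);vx,vy,x,y=cv2.fitLine(mu,2,0,.01,.01).ravel()
        k=(mu-[x,y])@[vx,vy]
        for e in(k.min(),k.max()):print(atz(c,(x+e*vx,y+e*vy),115).round(1))
```

```text
[[-9.014e-01  4.330e-01  0.000e+00]
 [ 4.330e-01  9.014e-01  1.000e-04]
 [-0.000e+00  1.000e-04 -1.000e+00]] [2.22046581e-01 9.75036058e-01 2.71986007e-05 6.71810488e-06]
[[219.93213414 189.61972804]] [[283.99735055 164.77523263]]
[[318.60381838 186.35041651]] [[295.42189847 273.11649273]]
side 0.85 270 298 343 183 191
[516.8  49.1 115. ]
[392.8  32.6 115. ]
top 0.68 401 286 297 248 301
[520.9  52.5 115. ]
[394.3  38.4 115. ]
```

View pics/c0.png

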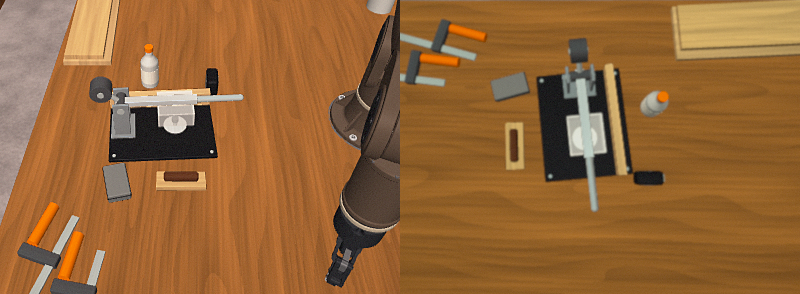

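The bar shows along the top view at crop (585,95)–(594,208), with its free end pointing at the robot and the left side clear. The tool can only shift and twist while pointing down. I'll look at the hand's profile, in case the open fingers have a shoulder that could go under the bar.

```bash
python3 -m handwheel '[[[0,0,-0.1,-0.1,-1],[0,0,-0.2,-0.2,-1],[0,0,-0.3,-0.3,-1],[0,0,-0.4,-0.4,-1],[0,0,-0.5,-0.5,-1],[0,0,-0.6,-0.6,-1],[0,0,-0.6,-0.7,-1],[0,0,-0.6,-0.8,-1],[0,0,-0.6,-0.9,-1],[0,0,-0.6,-0.9,-1],[0,0,-0.6,-0.9,-1],[0,0,-0.6,-0.9,-1]]]'
python3 - <<'E'
from h import *
s=ctrl.get_state();p=np.array(s["ee_pos"]);M=R.from_quat(s["ee_rot"]).as_matrix();print(p.round(1),M.round(3),np.round(s["q"],3),s["time_s"])
im=ctrl.capture("side");u,v=proj("side",p-M[:,2]*50)[0].astype(int);print(u,v)
print(proj("side",[p,p+M[:,1]*50,p-M[:,2]*73]))
u0,v0=max(u-60,0),max(v-60,0)
c=im[v0:v0+100,u0:u0+120,::-1];print(u0,v0,c.shape)
cv2.imwrite("pics/g1.png",cv2.resize(c,None,fx=6,fy=6,interpolation=cv2.INTER_CUBIC))
E
```

```text
time_s: 2.2
ee_pos: [241.0, 550.9, 662.3]
ee_rot: [-0.467, 0.882, 0.056, 0.038]
force: [-3.8, 4.9, -3.0]
gripper_width: 0.999
finger_force: 0.0
[241.  550.9 662.3] [[-0.562 -0.827  0.014]
 [-0.819  0.558  0.134]
 [-0.119  0.064 -0.991]] [-1.441  0.351  0.448  0.687 -0.228  2.001  1.408] 2.2
578 136
[[559.14301597 174.33298887]
 [609.96870204 191.48360251]
 [588.29074067 117.03659951]]
518 76 (100, 0, 3)Traceback (most recent call last):
  File "<stdin>", line 7, in <module>
cv2.error: OpenCV(4.12.0) /io/opencv/modules/imgproc/src/resize.cpp:4208: error: (-215:Assertion failed) !ssize.empty() in function 'resize'
```

Running into a joint limit tilted the tool outward, with q6 at its 2.0 limit. I'll push the reach limit further and check whether the tilt then becomes the commanded pose.

```bash
python3 -m handwheel '[[[0,0,-0.06,0,1],[0,0,-0.12,0,1],[0,0,-0.18,0,1],[0,0,-0.24,0,1],[0,0,-0.3,0,1],[0,0,-0.3,0,1]]]' ; python3 -c "
from h import *
s=ctrl.get_state();print(np.round(s['q'],3),R.from_quat(s['ee_rot']).as_matrix().round(3).tolist())"
python3 -m handwheel '[[[0,0,0.06,0,1],[0,0,0.12,0,1],[0,0,0.18,0,1]]]' ; python3 -c "
from h import *
s=ctrl.get_state();print(np.round(s['q'],3),R.from_quat(s['ee_rot']).as_matrix().round(3).tolist())"
```

```text
time_s: 2.85
ee_pos: [236.1, 491.8, 709.0]
ee_rot: [-0.446, 0.89, 0.069, 0.069]
force: [-0.3, 0.4, -0.3]
gripper_width: 0.003
finger_force: 0.0
[-1.451  0.224  0.392  0.734 -0.13   2.002  1.357] [[-0.592, -0.803, 0.062], [-0.784, 0.593, 0.185], [-0.185, 0.061, -0.981]]
time_s: 3.15
ee_pos: [244.3, 517.3, 574.6]
ee_rot: [-0.446, 0.889, 0.069, 0.07]
force: [0.4, 0.3, -0.5]
gripper_width: 0.003
finger_force: 0.0
[-1.501  0.143  0.355  1.179 -0.068  1.632  1.336] [[-0.592, -0.804, 0.062], [-0.784, 0.592, 0.185], [-0.186, 0.061, -0.981]]
```

The tilt holds, so I can build it up at the limit. I want the fingers to point toward world +y with about 45° of tilt, so they can pass crosswise under the bar from its right. Next I'll work out the upward moves and locate the tape measure.

```bash
cat >> h.py <<'E'
def st():
    s=ctrl.get_state();M=R.from_quat(s["ee_rot"]).as_matrix();p=np.array(s["ee_pos"])
    print("t",round(s["time_s"],2),"p",p.round(1),"z",M[:,2].round(3),"y",M[:,1].round(3),"q",np.round(s["q"],2),"F",np.round(s["force"],1));return p,M
def to(*targets):
    p,M=st()
    for t in targets: print("to",t,"units",(M.T@(np.array(t,float)-p)/750).round(3))
E
python3 - <<'E'
from h import *
ctrl.capture("top");ctrl.capture("side")
for c in("top","side"):
    for r in ctrl.silhouettes(c,"tape_measure")[:1]:
        v,u=np.nonzero(r["mask"]);print(c,r["confidence"],u.min(),u.max(),v.min(),v.max())
        for z in(0,62):print(z,[atz(c,x,z).round(0)[:2].tolist() for x in((u.min(),v.min()),(u.max(),v.max()))])
to((60,540,800),(0,540,1000))
E
```

```text
top 0.82 333 364 261 276
0 [[492.0, -75.0], [453.0, -158.0]]
62 [[491.0, -64.0], [455.0, -142.0]]
side 0.84 305 318 158 183
0 [[492.0, -210.0], [451.0, -94.0]]
62 [[495.0, -140.0], [456.0, -31.0]]
t 3.35 p [244.2 517.4 577.7] z [ 0.062  0.185 -0.981] y [-0.804  0.592  0.061] q [-1.5   0.15  0.35  1.17 -0.07  1.64  1.34] F [-0.4 -0.1  1.5]
to (60, 540, 800) units [ 0.067  0.233 -0.3  ]
to (0, 540, 1000) units [ 0.065  0.314 -0.567]
```

```bash
python3 -m handwheel '[[[0.01,0.05,-0.06,0,1],[0.02,0.09,-0.11,0,1],[0.03,0.14,-0.17,0,1],[0.04,0.19,-0.23,0,1],[0.06,0.23,-0.3,0,1],[0.06,0.25,-0.36,0,1],[0.06,0.27,-0.42,0,1],[0.06,0.29,-0.48,0,1],[0.06,0.31,-0.54,0,1],[0.06,0.31,-0.57,0,1],[0.06,0.31,-0.57,0,1],[0.06,0.31,-0.57,0,1]]]' >/dev/null; python3 -c "
from h import *
to((0,540,1000),(0,540,1250))"
```

```text
t 4.55 p [ 29.9 512.2 743.5] z [ 0.067  0.251 -0.966] y [-0.806  0.584  0.096] q [-2.25  0.16  0.84  0.76 -0.1   2.    1.02] F [-0.5  0.3 -1.3]
to (0, 540, 1000) units [-0.088  0.087 -0.324]
to (0, 540, 1250) units [-0.168  0.119 -0.646]
```

```bash
python3 -m handwheel '[[[-0.02,0.02,-0.06,0,1],[-0.04,0.03,-0.12,0,1],[-0.05,0.05,-0.2,0,1],[-0.07,0.06,-0.27,0,1],[-0.09,0.08,-0.35,0,1],[-0.12,0.1,-0.45,0,1],[-0.14,0.11,-0.55,0,1],[-0.17,0.12,-0.65,0,1],[-0.17,0.12,-0.65,0,1],[-0.17,0.12,-0.65,0,1],[-0.17,0.12,-0.65,0,1],[-0.17,0.12,-0.65,0,1]]]' >/dev/null; python3 -c "
from h import *
to((0,540,1000),(0,540,1250))"
```

```text
t 5.75 p [ 18.8 501.3 766.5] z [ 0.07   0.3   -0.951] y [-0.808  0.576  0.122] q [-2.42  0.14  1.    0.75 -0.09  2.    1.  ] F [-0.2 -0.6 -0.3]
to (0, 540, 1000) units [-0.113  0.088 -0.282]
to (0, 540, 1250) units [-0.207  0.129 -0.6  ]
```

```bash
for i in 1; do :; done
python3 -m handwheel '[[[-0.15,0.1,-0.6,0,1],[-0.15,0.1,-0.6,0,1]]]' >/dev/null
python3 -m handwheel '[[[-0.15,0.1,-0.6,0,1],[-0.15,0.1,-0.6,0,1]]]' >/dev/null
python3 -c "
from h import *
st()"
python3 -m handwheel '[[[-0.2,0.13,-0.6,0,1],[-0.2,0.13,-0.6,0,1]]]' >/dev/null
python3 -m handwheel '[[[-0.2,0.13,-0.6,0,1],[-0.2,0.13,-0.6,0,1]]]' >/dev/null
python3 -c "
from h import *
to((0,540,1250))"
```

```text
t 6.15 p [ 17.2 485.2 814.5] z [ 0.076  0.4   -0.913] y [-0.809  0.56   0.178] q [-2.61  0.09  1.13  0.68 -0.03  2.    0.97] F [1.3 0.4 0.6]
t 6.55 p [ 14.5 480.3 859.4] z [ 0.074  0.493 -0.867] y [-0.817  0.529  0.231] q [-2.62  0.07  1.07  0.59  0.01  2.    0.96] F [ 0.3  1.1 -0.4]
to (0, 540, 1250) units [-0.274  0.178 -0.414]
```

```bash
python3 -m handwheel '[[[-0.3,0.18,-0.42,0,1],[-0.3,0.18,-0.42,0,1]]]' >/dev/null
python3 -m handwheel '[[[-0.3,0.18,-0.42,0,1],[-0.3,0.18,-0.42,0,1]]]' >/dev/null
python3 -m handwheel '[[[-0.32,0.18,-0.4,0,1],[-0.32,0.18,-0.4,0,1]]]' >/dev/null
python3 -m handwheel '[[[-0.32,0.2,-0.4,0,1],[-0.32,0.2,-0.4,0,1]]]' >/dev/null
python3 -m handwheel '[[[-0.35,0.2,-0.36,0,1],[-0.35,0.2,-0.36,0,1]]]' >/dev/null
python3 -c "
from h import *
p,M=to((0,540,1250)) or (0,0)
to((150,480,700),(330,250,450),(380,-60,350))"
```

```text
t 7.55 p [ 20.6 497.5 959.8] z [ 0.084  0.69  -0.719] y [-0.827  0.451  0.336] q [-2.19  0.16  0.93  0.26 -0.24  2.    1.01] F [-0.6  0.5  0.1]
to (0, 540, 1250) units [-0.252  0.178 -0.241]
t 7.55 p [ 20.6 497.5 959.8] z [ 0.084  0.69  -0.719] y [-0.827  0.451  0.336] q [-2.19  0.16  0.93  0.26 -0.24  2.    1.01] F [-0.6  0.5  0.1]
to (150, 480, 700) units [ 0.128 -0.27   0.247]
to (330, 250, 450) units [ 0.371 -0.718  0.296]
to (380, -60, 350) units [ 0.649 -1.005  0.112]
```

```bash
python3 -m handwheel '[[[-0.3,0.2,-0.3,0,1],[-0.3,0.2,-0.3,0,1]]]' >/dev/null
python3 -m handwheel '[[[-0.3,0.2,-0.3,0,1],[-0.3,0.2,-0.3,0,1]]]' >/dev/null
python3 -m handwheel '[[[-0.3,0.2,-0.3,0,1],[-0.3,0.2,-0.3,0,1]]]' >/dev/null
python3 -c "
from h import *
st()
to((200,450,700),(330,250,500),(390,0,400))"
```

```text
t 8.15 p [  11.   479.2 1012.5] z [ 0.088  0.78  -0.619] y [-0.833  0.399  0.384] q [-2.13  0.17  1.05  0.11 -0.42  2.    0.99] F [ 0.3  1.3 -0.5]
t 8.15 p [  11.   479.2 1012.5] z [ 0.088  0.78  -0.619] y [-0.833  0.399  0.384] q [-2.13  0.17  1.05  0.11 -0.42  2.    0.99] F [ 0.3  1.3 -0.5]
to (200, 450, 700) units [ 0.166 -0.385  0.25 ]
to (330, 250, 500) units [ 0.383 -0.738  0.222]
to (390, 0, 400) units [ 0.591 -0.989  0.052]
```

```bash
python3 -m handwheel '[[[0.02,-0.05,0.03,-0.05,1],[0.04,-0.1,0.06,-0.1,1],[0.06,-0.14,0.09,-0.16,1],[0.08,-0.19,0.12,-0.21,1],[0.11,-0.24,0.16,-0.26,1],[0.13,-0.29,0.19,-0.3,1],[0.15,-0.34,0.22,-0.325,1],[0.17,-0.385,0.25,-0.325,1],[0.2,-0.43,0.25,-0.325,1],[0.22,-0.47,0.245,-0.325,1],[0.25,-0.52,0.24,-0.325,1],[0.28,-0.57,0.235,-0.325,1],[0.31,-0.62,0.23,-0.325,1],[0.34,-0.67,0.225,-0.325,1],[0.38,-0.74,0.22,-0.325,1],[0.38,-0.74,0.22,-0.325,1],[0.38,-0.74,0.22,-0.325,1]]]' >/dev/null
python3 -c "
from h import *
to((390,0,350),(400,-100,300))"
```

```text
t 9.85 p [275.1 315.4 580.4] z [ 0.09   0.779 -0.621] y [-0.994  0.114 -0.001] q [-0.9  -0.43  0.3   1.91 -0.61  1.07  2.58] F [1.4 0.8 0.2]
to (390, 0, 350) units [ 0.49  -0.2   -0.123]
to (400, -100, 300) units [ 0.623 -0.228 -0.184]
```

```bash
python3 -m handwheel '[[[0.05,-0.02,-0.01,0.09,1],[0.1,-0.04,-0.025,0.18,1],[0.15,-0.06,-0.04,0.27,1],[0.2,-0.08,-0.05,0.36,1],[0.25,-0.1,-0.06,0.45,1],[0.29,-0.12,-0.07,0.54,1],[0.34,-0.14,-0.085,0.63,1],[0.39,-0.16,-0.1,0.72,1],[0.44,-0.18,-0.11,0.81,1],[0.49,-0.2,-0.12,0.9,1],[0.49,-0.2,-0.12,1,1],[0.49,-0.2,-0.12,1,1]]]' >/dev/null
python3 -c "
from h import *
to((390,0,350),(400,-100,250),(400,-100,150))"
```

```text
t 11.05 p [389.1   4.4 347.3] z [ 0.083  0.778 -0.622] y [0.081 0.617 0.783] q [-0.4   0.33  1.23  2.06 -0.88  1.76  2.57] F [ 0.3 -0.   0.9]
to (390, 0, 350) units [-0.002 -0.001 -0.007]
to (400, -100, 250) units [-0.032 -0.186 -0.026]
to (400, -100, 150) units [-0.034 -0.291  0.057]
```

```bash
python3 -m handwheel '[[[0,-0.03,0,0.09,1],[-0.01,-0.06,0,0.18,1],[-0.01,-0.09,-0.01,0.27,1],[-0.02,-0.12,-0.01,0.36,1],[-0.02,-0.14,-0.02,0.45,1],[-0.03,-0.16,-0.02,0.54,1],[-0.03,-0.18,-0.025,0.63,1],[-0.03,-0.185,-0.025,0.72,1],[-0.03,-0.185,-0.025,0.81,1],[-0.03,-0.185,-0.025,0.9,1],[-0.03,-0.185,-0.025,1,1],[-0.03,-0.185,-0.025,1,1]]]' >/dev/null
python3 -c "
from h import *
to((400,-60,150),(400,-60,80))"
```

```text
t 12.25 p [400.2 -96.3 252.9] z [ 0.084  0.781 -0.619] y [ 0.994 -0.111 -0.005] q [-0.09  0.76  1.27  2.   -0.93  1.97  1.48] F [ 0.1 -0.5  0.2]
to (400, -60, 150) units [-0.078 -0.005  0.123]
to (400, -60, 80) units [-0.151 -0.004  0.181]
```

```bash
python3 -m handwheel '[[[-0.02,0,0.04,0,1],[-0.04,0,0.08,0,1],[-0.06,0,0.1,0,1],[-0.08,0,0.123,0,1],[-0.08,0,0.123,0,1]]]' >/dev/null
python3 -c "
from h import *
to((412,-20,120),(412,-20,68),(412,46,68))"
```

```text
t 12.75 p [403.8 -60.8 147.3] z [ 0.083  0.781 -0.618] y [ 0.994 -0.107 -0.002] q [-0.08  0.91  1.16  2.12 -1.06  1.84  1.62] F [0.  0.2 1.4]
to (412, -20, 120) units [0.006 0.005 0.066]
to (412, -20, 68) units [-0.049  0.005  0.109]
to (412, 46, 68) units [ 0.005 -0.004  0.178]
```

```bash
python3 -m handwheel '[[[0,0.005,0.03,0,1],[0,0.005,0.066,0,1],[-0.025,0.005,0.09,0,1],[-0.05,0.005,0.11,0,1],[-0.05,0.005,0.11,0,1],[-0.05,0.005,0.11,0,1]]]' >/dev/null
python3 - <<'E'
from h import *
to((412,46,68),(412,46,80))
a=ctrl.capture("side");b=ctrl.capture("top")
p,M=st()
def crop(im,c):
    u,v=proj(c,p+[0,20,30])[0].astype(int);k=im[v-50:v+50,u-65:u+65,::-1];print(c,u-65,v-50);return cv2.resize(k,(400,308),interpolation=cv2.INTER_CUBIC)
cv2.imwrite("pics/d.png",np.hstack([crop(a,"side"),crop(b,"top")]))
E
```

```text
t 13.35 p [413.2 -22.   69.4] z [ 0.087  0.78  -0.62 ] y [ 0.994 -0.11   0.   ] q [-0.11  1.03  1.06  2.19 -1.21  1.77  1.7 ] F [ 0.  -0.1  1.1]
to (412, 46, 68) units [ 0.054 -0.012  0.072]
to (412, 46, 80) units [ 0.067 -0.012  0.062]
t 13.45 p [413.6 -22.3  69.7] z [ 0.088  0.78  -0.62 ] y [ 0.994 -0.111  0.002] q [-0.11  1.03  1.06  2.19 -1.21  1.77  1.7 ] F [ 0.1 -0.1  0.4]
side 269 131
top 245 242
```

View pics/d.png

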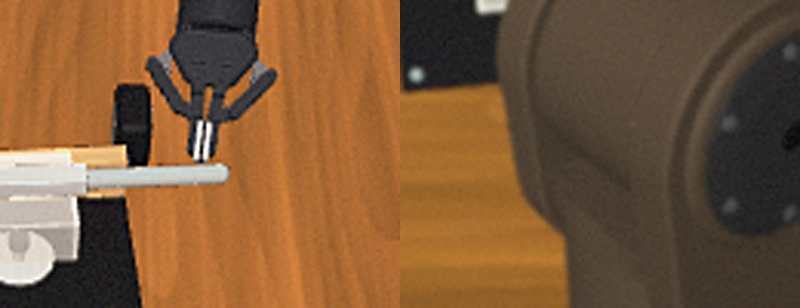

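The side view shows the shut fingers at crop (200,150), just right of the bar's end at (225,172). The tape at (130,110) is clear. The top view is blocked by the arm's elbow. Now I'll slide the fingers under the bar.

```bash
python3 -m handwheel '[[[0.015,-0.003,0.018,0,1],[0.03,-0.006,0.036,0,1],[0.042,-0.009,0.054,0,1],[0.054,-0.012,0.072,0,1],[0.054,-0.012,0.072,0,1],[0.054,-0.012,0.072,0,1]]]' >/dev/null
python3 - <<'E'
from h import *
p,M=st()
a=ctrl.capture("side")
to(p+[0,0,20],p+[5,0,80],p+[30,2,140])
u,v=proj("side",p+[0,20,30])[0].astype(int);k=a[v-50:v+50,u-65:u+65,::-1]
cv2.imwrite("pics/e.png",cv2.resize(k,(520,400),interpolation=cv2.INTER_CUBIC))
E
```

```text
t 14.05 p [411.9  46.5  66.9] z [ 0.087  0.78  -0.62 ] y [ 0.994 -0.11   0.   ] q [-0.24  1.    1.03  2.29 -1.29  1.72  1.68] F [-0.  -0.4 -0.4]
t 14.1 p [412.   45.9  66.8] z [ 0.087  0.78  -0.62 ] y [ 0.994 -0.111  0.   ] q [-0.24  1.    1.03  2.29 -1.29  1.72  1.68] F [0.4 0.1 0.1]
to [411.89385094  46.47134077  86.88651905] units [ 0.021 -0.    -0.016]
to [416.89385094  46.47134077 146.88651905] units [ 0.085  0.006 -0.065]
to [441.89385094  48.47134077 206.88651905] units [ 0.151  0.039 -0.11 ]
```

View pics/e.png

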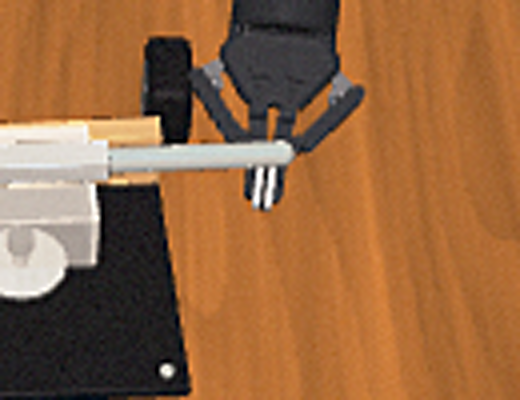

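The picture shows the fingers crossing under the bar at crop (265,165), about 20 mm in from its end at (290,152), with nothing touched. Now a slow lift.

```bash
python3 -m handwheel '[[[0.005,0,-0.004,0,1],[0.01,0,-0.0075,0,1],[0.015,0.0005,-0.011,0,1],[0.02,0.001,-0.015,0,1],[0.025,0.001,-0.019,0,1],[0.03,0.001,-0.0225,0,1],[0.035,0.002,-0.026,0,1],[0.04,0.002,-0.03,0,1],[0.045,0.003,-0.034,0,1],[0.05,0.004,-0.0375,0,1],[0.055,0.005,-0.041,0,1],[0.06,0.006,-0.045,0,1],[0.065,0.007,-0.049,0,1],[0.07,0.008,-0.0525,0,1],[0.075,0.009,-0.056,0,1],[0.08,0.01,-0.06,0,1],[0.085,0.011,-0.064,0,1],[0.09,0.012,-0.068,0,1],[0.095,0.013,-0.071,0,1]]]'
python3 - <<'E'
from h import *
p,M=st()
a=ctrl.capture("side")
r=lambda t:np.array([321*(1-np.cos(t))*.994,321*(1-np.cos(t))*.11,321*np.sin(t)])
b=np.array([412,46.5,76])
to(*[(b+r(t)).round(0).tolist() for t in(.3,.4,.5,.6,.7)])
u,v=proj("side",p+[0,20,30])[0].astype(int);k=a[v-60:v+60,u-95:u+61,::-1]
cv2.imwrite("pics/f.png",cv2.resize(k,(520,400),interpolation=cv2.INTER_CUBIC))
E
```

```text
time_s: 16.0
ee_pos: [422.0, 47.3, 155.9]
ee_rot: [0.671, 0.6, 0.325, -0.291]
force: [-0.1, -2.7, -1.1]
gripper_width: 0.001
finger_force: 1.1
t 16.0 p [422.   47.3 155.9] z [ 0.087  0.78  -0.62 ] y [ 0.994 -0.112 -0.   ] q [-0.33  0.83  1.17  2.24 -1.18  1.77  1.49] F [-0.1 -2.7 -1.1]
t 16.05 p [422.2  47.2 156.4] z [ 0.088  0.78  -0.62 ] y [ 0.994 -0.111  0.001] q [-0.33  0.83  1.17  2.24 -1.18  1.77  1.49] F [ 0.6 -0.9  0.1]
to [426.0, 48.0, 171.0] units [ 0.016  0.005 -0.011]
to [437.0, 49.0, 201.0] units [ 0.049  0.019 -0.033]
to [451.0, 51.0, 230.0] units [ 0.083  0.038 -0.054]
to [468.0, 53.0, 257.0] units [ 0.114  0.06  -0.072]
to [487.0, 55.0, 283.0] units [ 0.145  0.085 -0.089]
```

View pics/f.png

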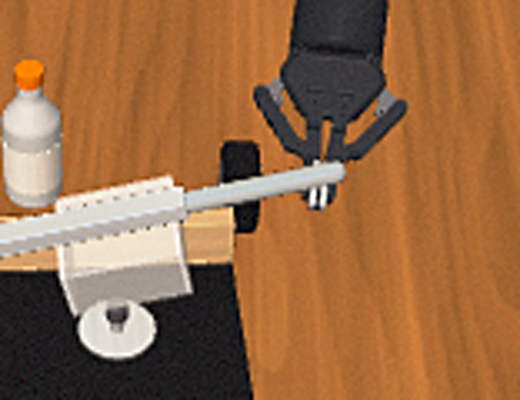

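The arm is rising on the fingers, with the bar end at crop (340,172), the hood up and small forces. I'll continue along the arc.

```bash
python3 -m handwheel '[[[0.008,0.003,-0.006,0,1],[0.016,0.005,-0.011,0,1],[0.024,0.009,-0.017,0,1],[0.032,0.012,-0.022,0,1],[0.04,0.016,-0.028,0,1],[0.049,0.019,-0.033,0,1],[0.056,0.023,-0.037,0,1],[0.063,0.027,-0.041,0,1],[0.07,0.031,-0.046,0,1],[0.077,0.035,-0.05,0,1],[0.083,0.038,-0.054,0,1],[0.089,0.042,-0.058,0,1],[0.095,0.047,-0.061,0,1],[0.102,0.051,-0.065,0,1],[0.108,0.055,-0.068,0,1],[0.114,0.06,-0.072,0,1],[0.122,0.066,-0.076,0,1],[0.13,0.073,-0.08,0,1],[0.138,0.079,-0.085,0,1],[0.145,0.085,-0.089,0,1]]]'
python3 - <<'E'
from h import *
p,M=st()
a=ctrl.capture("side")
r=lambda t:np.array([321*(1-np.cos(t))*.994,321*(1-np.cos(t))*.11,321*np.sin(t)])
b=np.array([412,46.5,76])
to(*[(b+r(t)).round(0).tolist() for t in(.8,.9,1.0)])
u,v=proj("side",p+[0,20,30])[0].astype(int);k=a[v-60:v+60,u-95:u+61,::-1]
cv2.imwrite("pics/g.png",cv2.resize(k,(520,400),interpolation=cv2.INTER_CUBIC))
E
```

```text
time_s: 18.05
ee_pos: [487.3, 55.3, 282.9]
ee_rot: [0.671, 0.6, 0.325, -0.291]
force: [-0.2, 0.6, -1.0]
gripper_width: 0.0
finger_force: 0.1
t 18.05 p [487.3  55.3 282.9] z [ 0.087  0.78  -0.62 ] y [ 0.994 -0.111 -0.   ] q [-0.46  0.64  1.26  2.02 -1.15  1.84  1.1 ] F [-0.2  0.6 -1. ]
t 18.1 p [488.   55.3 283.6] z [ 0.088  0.78  -0.62 ] y [ 0.994 -0.111  0.001] q [-0.46  0.64  1.26  2.01 -1.15  1.84  1.1 ] F [1.5 0.8 0.5]
to [509.0, 57.0, 306.0] units [ 0.027  0.028 -0.014]
to [533.0, 60.0, 327.0] units [ 0.053  0.059 -0.026]
to [559.0, 63.0, 346.0] units [ 0.078  0.093 -0.035]
```

View pics/g.png

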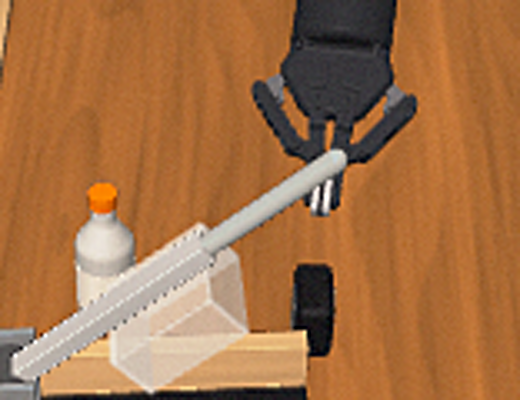

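The arm is at about 0.7 rad, still riding on the fingers with the bar end at crop (340,158). I'll go on past 0.9.

```bash
python3 -m handwheel '[[[0.007,0.007,-0.004,0,1],[0.014,0.014,-0.007,0,1],[0.02,0.021,-0.011,0,1],[0.027,0.028,-0.014,0,1],[0.034,0.036,-0.017,0,1],[0.04,0.044,-0.02,0,1],[0.047,0.052,-0.023,0,1],[0.053,0.059,-0.026,0,1],[0.059,0.067,-0.028,0,1],[0.066,0.076,-0.031,0,1],[0.066,0.076,-0.031,0,1],[0.066,0.076,-0.031,0,1],[0.066,0.076,-0.031,0,1],[0.066,0.076,-0.031,0,1],[0.066,0.076,-0.031,0,1]]]'
python3 - <<'E'
from h import *
p,M=st()
a=ctrl.capture("side")
to(p+[-80,-10,0],p+[-100,-150,0])
k=a[60:300,120:432,::-1]
cv2.imwrite("pics/i.png",cv2.resize(k,(624,480),interpolation=cv2.INTER_CUBIC))
E
```

```text
time_s: 19.6
ee_pos: [544.8, 61.2, 335.4]
ee_rot: [0.671, 0.6, 0.325, -0.291]
force: [-0.6, 0.5, 0.6]
gripper_width: -0.002
finger_force: 0.0
t 19.6 p [544.8  61.2 335.4] z [ 0.087  0.78  -0.62 ] y [ 0.994 -0.112 -0.001] q [-0.47  0.64  1.25  1.84 -1.21  1.9   0.92] F [-0.6  0.5  0.6]
t 19.65 p [544.8  61.3 335.4] z [ 0.087  0.78  -0.62 ] y [ 0.994 -0.111 -0.001] q [-0.47  0.64  1.25  1.84 -1.21  1.9   0.92] F [ 0.4 -0.4  0.6]
to [464.80439959  51.23399115 335.40755031] units [-0.016 -0.105 -0.02 ]
to [444.80439959 -88.76600885 335.40755031] units [-0.132 -0.11  -0.168]
```

View pics/i.png

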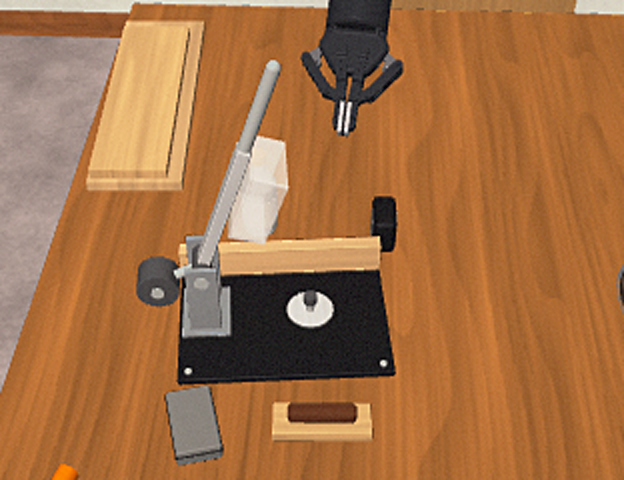

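The guard stands raised, with the bar tip at (273,65), well away from the fingers at (343,130). I'll back the hand off and do a final check.

```bash
python3 -m handwheel '[[[-0.004,-0.03,-0.005,0,1],[-0.008,-0.06,-0.01,0,1],[-0.012,-0.09,-0.015,0,1],[-0.016,-0.105,-0.02,0,1],[-0.016,-0.105,-0.02,0,1],[-0.016,-0.105,-0.02,0,1],[-0.016,-0.105,-0.02,0,1],[-0.016,-0.105,-0.02,0,1]]]'
python3 - <<'E'
from h import *
a=ctrl.capture("side")
cv2.imwrite("pics/j.png",a[40:300,120:432,::-1])
for n in("glue_bottle","tape_measure"):
    r=ctrl.mark_of("side",n);print(n,r and r[0]["pixel"])
E
```

```text
time_s: 20.45
ee_pos: [465.1, 51.1, 335.1]
ee_rot: [0.671, 0.6, 0.324, -0.291]
force: [0.2, 0.4, 1.3]
gripper_width: -0.001
finger_force: 0.0
glue_bottle []
tape_measure [312.8, 173.4]
```

View pics/j.png

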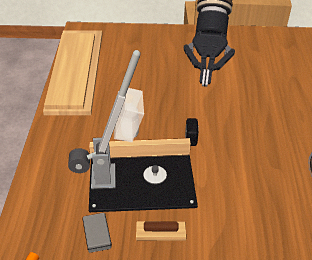

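The guard arm stays raised, with its tip at (135,55), and the hand is clear at (205,75). The tape, block and case are unmoved. The bottle's spot is hidden behind the raised hood, but it was standing undisturbed in the earlier view and nothing came near it.

```bash
python3 -c "
from plant import ctrl
print(ctrl.sign_off())"
```

```text
the job is handed in; nothing more can be done
None
```

The job is handed in at about 20.6 s of the 48 s: the guard arm was pushed up by the bar past its balance point and stays raised by itself, with the hand clear; the glue bottle was hidden behind the raised hood in the last picture, but it stood untouched when last seen.

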